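# Load the last vial, then hold the carousel's index plunger out

### The job

Stand the loose empty vial upright in the one empty cup of the filling carousel and let go of it. Then pull the carousel's black sprung index plunger up as far as it goes, so that its pin is clear of the hole in the dial, and finish while holding it there so that I can turn the dial: do not let go of it and do not turn the dial yourself. Leave the other vials in their cups and the other things on the bench where they are.

Things in the scene. Friction and masses are not known exactly. Their poses are not given: they have to be found in the camera images.
- carousel: hand-turned filling carousel, fixed to the bench: round aluminium base 264 mm across, dial 250 mm across with its top at z = 40 mm. Origin on the dial's axis at bench level. Six cups stand on the dial, centres 72 mm from the axis at 0, 60, 120, 180, 240, 300 deg from the carousel's +x; the plunger stands 113 mm along its +y. The empty cup is at 120, 180 or 240 deg
- nozzle (a point): tip of the fixed steel filling nozzle, z = 118 mm, over the cup at 0 deg: a 6 mm tube that rises to an arm at z = 166 mm, which runs 86 mm farther along the carousel's +x to a post of 12 mm diameter, 177 mm high
- bracket (a point): centre of the top of the plunger's bracket arm, z = 64 mm; the arm is 30 mm wide and reaches from 100 to 163 mm along the carousel's +y; a hexagonal sleeve 19 mm wide rises from it to z = 78 mm under the knob
- pocket: the empty cup of the carousel; origin at the centre of its floor (z = 40 mm), where the centre of the vial's underside belongs. All cups: inner diameter 32 mm, flaring to 39 mm at the mouth, outer 37 mm (44 mm at the mouth), 20 mm high (rim at z = 60 mm)
- vial: the loose vial, standing on the bench beside the carousel: open amber glass, empty, body 28 mm in diameter up to 42 mm, then a shoulder and a neck 22 mm in diameter up to its mouth at 58 mm; about 30 g. Origin at the centre of its underside, z up
- vial_a: one of the five vials already standing in cups of the carousel, same shape as the loose vial; origin at the centre of its underside
- vial_b: one of the five vials already standing in cups of the carousel, same shape as the loose vial; origin at the centre of its underside
- vial_c: one of the five vials already standing in cups of the carousel, same shape as the loose vial; origin at the centre of its underside
- vial_d: one of the five vials already standing in cups of the carousel, same shape as the loose vial; origin at the centre of its underside
- vial_e: one of the five vials already standing in cups of the carousel, same shape as the loose vial; origin at the centre of its underside
- knob (a point): centre of the gripping part of the index plunger's black knob; the knob is a mushroom 30 mm in diameter over 17 mm of height (from 9 mm below this point to 8 mm above it), its crown ends 12 mm above it, a 16 mm neck below. It is at z = 95 mm with the pin seated and rises with the plunger, which moves straight up
- plunger (a joint): height to which the plunger is pulled (m): 0 = pin seated 9 mm deep in the dial's index hole, 0.015 = fully up at its stop. The spring pulls it back down with about 7 N at the start and 14 N at the stop; it drops back when let go
- dial (a joint): angle of the dial (rad), 0 at the start; locked (about 0.02 rad of play) while the pin is in the hole, free to turn with light friction when it is out
- tipbox: bystander: white box of pink pipette tips, 122 x 84 mm, 62 mm high; origin at the centre of its underside
- rack: bystander: green tube rack, 90 x 140 mm, 28 mm high; origin at the centre of its underside
- reagent: bystander: reagent bottle with a blue cap, 68 mm in diameter, 135 mm high; origin at the centre of its underside
Things that resemble listed ones, but are neither listed nor needed, are in the scene too. Leave any purple or turquoise look-alike of the vial_d alone. Leave any red look-alike of the vial_a alone.

How it is judged:
On the way:
1. the loose vial stands upright on the floor of the empty cup and is released, with the plunger still seated (horizontal distance between vial and pocket below 0.006 m and z of vial in the frame of carousel between 0.036 and 0.044 m and angle between vial's own z axis and vertical below 0.12 rad and contact force between the fingers and vial below 0.05 N and value of joint plunger below 0.004 m), for 0.3 s.
At the end, for the whole second after the job is handed in: The vial stands upright on the floor of the cup that was empty (15 mm as the dial may shift, 0.12 rad); the fingers hold the plunger (over 4 N) more than 12.5 mm up; the dial is within 0.15 rad of its start; the other five vials stand within 20 mm of their starts, the bystanders within 30 mm (horizontal distance between vial and pocket below 0.015 m and z of vial in the frame of carousel between 0.036 and 0.044 m and angle between vial's own z axis and vertical below 0.12 rad and value of joint plunger above 0.0125 m and contact force between the fingers and plunger above 4 N and value of joint dial between -0.15 and 0.15 rad and distance of each of vial_a, vial_b, vial_c, vial_d, vial_e from where it was at the start of the episode below 0.02 m and angle between each of vial_a, vial_b, vial_c, vial_d, vial_e's own z axis and vertical below 0.2 rad and distance of each of tipbox, rack, reagent from where it was at the start of the episode below 0.03 m); the arm keeps its last pose, push and grip.
It fails at once if another vial is lifted out, tipped or moved by more than 20 mm (not (distance of each of vial_a, vial_b, vial_c, vial_d, vial_e from where it was at the start of the episode below 0.02 m and angle between each of vial_a, vial_b, vial_c, vial_d, vial_e's own z axis and vertical below 0.2 rad)).
It fails at once if the tip box, tube rack or reagent bottle is moved by more than 30 mm (not (distance of each of tipbox, rack, reagent from where it was at the start of the episode below 0.03 m)).
It fails at once if the dial is turned by more than 0.15 rad (value of joint dial above 0.15 rad or value of joint dial below -0.15 rad).
It also fails if it takes over 51 s, if anything falls off the work surface, if the arm or the gripper's body presses on something with over 40 N, if the wrist force passes 120 N, or if a joint passes its speed limit or range.

### The arm

A 6-joint arm with a two-finger parallel gripper is mounted at the origin on the work surface. World frame = base frame: x ahead of the robot, y to its left, z up, the work surface at z = 0. Lengths are in m, angles in rad, forces in N, time in s.
With the tool pointing down it reaches from about 0.225 to 0.875 m from the base axis. Payload 3.4 kg.
Tool frame: the origin (TCP) lies on the centre line of the jaws, within the pads' length; the fingertips stand 22 mm ahead of it and the grasp point (between the pads) lies 3 mm ahead of it; z points along the fingers, y is the line along which they close (so a half turn about z gives the same grasp; the last joint's range is limited). The gripper opens to 85 mm and grips with 20 to 120 N. Pads are 22 mm wide; open, the fingers measure 114 mm over their backs; the gripper's body (76 mm by 85 mm) begins 54 mm behind the grasp point. The pads swing forward as they close: fully open they stand 13 mm farther back than shut.
Start: joints at [-1.311, 0.276, 1.505, -0, 1.361, -0.121], TCP at [0.214, -0.534, 0.253] pointing down, gripper open.
Joint ranges: [-2.89, 2.89], [-0.75, 2.08], [0.22, 2.7], [-1.18, 4.32], [0.11, 2.71], [-2.7, 2.7]. Speed limits (rad/s): [2.57, 2.57, 3.14, 3.14, 3.14, 3.14].

### API

Orientations are given as a unit quaternion [w, x, y, z].
In Python, from rig import readout, optics, ticket gives the robot as it stands. The module is installed in compiled form; this text tells all that it offers.
- The arm moves only by the shell command python3 -m handwheel 'ROWS' [OPENING] [FORCE]. ROWS is a JSON list of rows, 1 to 5 of them, each of 4 numbers: dx, dy, dz in m, then a turn about the tool's z in rad; each row shifts and turns the commanded pose from where the row before left it, along the tool's axes as they then stand; what a row does not reach is not made up. A row lasts 1/12 s, in which the tool goes at most 0.0417 m and 0.125 rad, less where a joint would pass 70% of its speed; a pose out of reach is approached as far as the arm can. OPENING is the finger opening in m, set as the command begins (- or left out keeps the last). The fingers move at their own pace and stop on an object; FORCE is the grip in N (left out, the last holds). Time passes only in rows, so rows that do not move let the fingers close. It prints the time, the measured TCP pose, the force, the opening and the grip force at its end. Input that does not fit is refused with a message, and nothing moves.
- readout.get_state(): the state, without advancing time (a new reading comes with each control period).
- optics.get_image(name): name is "scene" or "top" or "wrist"; returns a dict with "img" (384x512x3 uint8, red, green, blue), "camera_matrix" (3x3 intrinsics, pixels), "k1" (the pictures are not rectified: a ray, as slopes to the right and down, at radius r is drawn at 1 + k1 r^2 times it, then the intrinsics apply), "T" (4x4, takes a point from camera to world coordinates); the wrist camera has in their place "hand_eye" (4x4, takes a point from camera to tool coordinates, whose origin is the TCP and whose axes are the flange's). Camera axes: x right, y down, z forward; pixel columns grow to the right and rows downward; lengths in m; the calibration is good to about 2 mm. A picture is of the moment at which its call begins: read the wrist's pose just before it. There is no depth.
- ticket.sign_off(): hands the job in; it is judged then, once.
The state is a dict: "clock": time; "qpos": joint angles; "qd": joint speeds; "effort": joint torques, N m; "position": TCP position; "ee_rot": TCP orientation; "contact_force": force on the tool from outside, world axes, zero at the start; "moment": the same for the moment, N m; "width": finger opening in m; "gripper_force": force on a finger pad.
Only numpy, scipy, OpenCV 4.12 (cv2) and the standard library are available. Lean on these libraries where they do the work, as an engineer would, in place of code of your own. Each camera call takes 0.05 s, during which the arm holds its last target. There are 200 camera calls.

## Working session

There is one attempt and no reset: what is moved stays moved. The work goes in short steps, Python scripts to look and compute and a shell command to move; the robot and the scene stay as the last step left them, time stands still between calls to the robot, and variables do not carry over. Pictures are saved under pics/ and viewed, at most 10 in all, crops included, and the job is handed in when it is done.

```bash
mkdir -p pics; cat > h.py <<'E'
import numpy as np, cv2
from rig import readout, optics
from scipy.spatial.transform import Rotation as R
def Rq(q): return R.from_quat([q[1],q[2],q[3],q[0]]).as_matrix()
def get(n):
    s=readout.get_state(); d=optics.get_image(n)
    if 'T' not in d or d.get('T') is None:
        T=np.eye(4);T[:3,:3]=Rq(s['ee_rot']);T[:3,3]=s['position'];d['T']=T@d['hand_eye']
    return d
def ray(d,uv):
    K=np.array(d['camera_matrix']);p=np.array([(uv[0]-K[0,2])/K[0,0],(uv[1]-K[1,2])/K[1,1]])
    q=p.copy()
    for _ in range(20): q=p/(1+d['k1']*(q@q))
    T=np.array(d['T']);return T[:3,3],T[:3,:3]@np.array([q[0],q[1],1.])
def plane(d,uv,z):
    o,v=ray(d,uv);return o+v*(z-o[2])/v[2]
def proj(d,P):
    T=np.linalg.inv(d['T']);c=T[:3,:3]@np.asarray(P)+T[:3,3];q=c[:2]/c[2];q=q*(1+d['k1']*(q@q));K=np.array(d['camera_matrix'])
    return np.array([K[0,0]*q[0]+K[0,2],K[1,1]*q[1]+K[1,2]])
def save(n,im,s=1.5):
    cv2.imwrite('pics/'+n,cv2.resize(im[...,::-1],None,fx=s,fy=s,interpolation=cv2.INTER_CUBIC))
E
python3 - <<'E'
from h import *
print(readout.get_state())
for n in('top','scene'):
    d=get(n);save(n+'0.png',d['img']);np.save(n+'0.npy',d['img']);print(d['T'],d['camera_matrix'],d['k1'])
E
```

```text
{'clock': 0.0, 'qpos': array([-1.31099783e+00,  2.76587288e-01,  1.50615625e+00, -6.40696747e-08,
        1.36069817e+00, -1.21011125e-01]), 'qd': array([-2.47059652e-03,  7.87644730e-04,  7.82283421e-05, -1.56473273e-04,
       -5.98057713e-05, -2.52535531e-04]), 'effort': array([ 3.32275033e-05, -4.16775334e+01, -2.45805234e+01, -4.56122543e-04,
        1.08080765e-02, -4.58512929e-06]), 'position': array([ 0.21357114, -0.53332679,  0.25243486]), 'ee_rot': array([-9.22299661e-04,  9.81927281e-01,  1.89256333e-01, -6.41361053e-05]), 'contact_force': array([ 0.3125849 ,  0.47311975, -0.23698223]), 'moment': array([ 0.01545636,  0.04922058, -0.07177781]), 'gripper_force': 0.0, 'width': 0.0853900933030041}
[[ 0.02105906 -0.98359696  0.17914669  0.40372071]
 [-0.99974622 -0.01928363  0.01164632  0.05579005]
 [-0.00800069 -0.17934649 -0.98375344  1.14651273]
 [ 0.          0.          0.          1.        ]] [[354.18554723   0.         260.74056823]
 [  0.         354.18554723 195.30119683]
 [  0.           0.           1.        ]] -0.08081904027433316
[[ 0.70104151  0.40763289 -0.58512924  1.36685692]
 [ 0.7128227  -0.42427022  0.5584609  -0.64010955]
 [-0.02060588 -0.80859768 -0.58800101  0.83104763]
 [ 0.          0.          0.          1.        ]] [[500.07495083   0.         267.85127125]
 [  0.         500.07495083 199.39760269]
 [  0.           0.           1.        ]] 0.06754646931803354
```

View pics/top0.png

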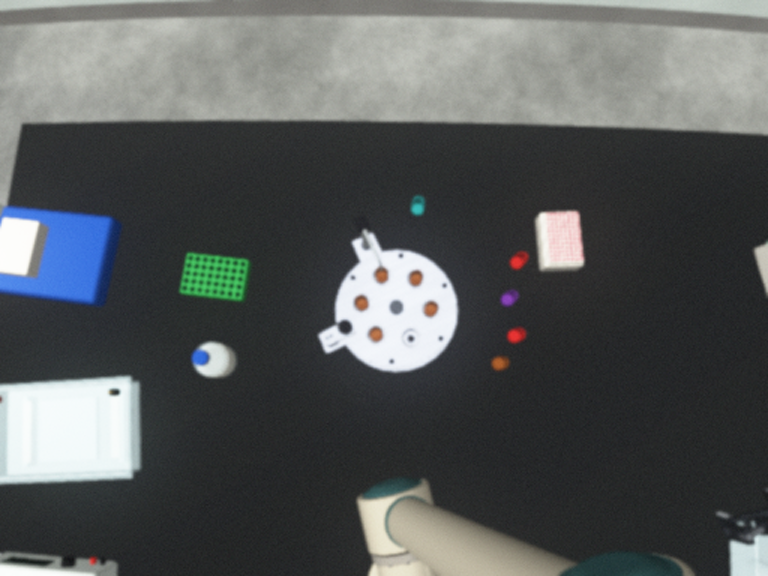

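View pics/scene0.png

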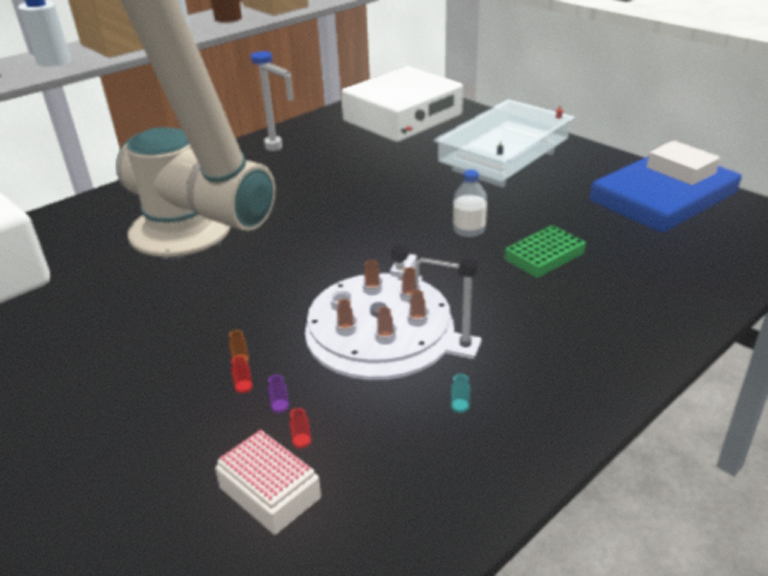

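Candidates at top-view pixels: amber (500,363), red (516,335) and (518,260), purple (509,298), turquoise (418,205). Only the amber one matches "amber glass", and it stands off the dial. The empty cup is at (410,338), opposite the nozzle at 180°.

```bash
cat > m.py <<'E'
from h import *
import h
def blobs(im,kind):
    hsv=cv2.cvtColor(im,cv2.COLOR_RGB2HSV)
    if kind=='amber': m=cv2.inRange(hsv,(6,120,50),(18,255,255))
    c,_=cv2.findContours(m,cv2.RETR_EXTERNAL,cv2.CHAIN_APPROX_NONE)
    return [(x[:,0].mean(0).round(1),cv2.contourArea(x),cv2.boundingRect(x)) for x in c if cv2.contourArea(x)>15]
E
python3 - <<'E'
from m import *
t=get('top');s=get('scene')
for n,d in(('top',t),('scene',s)):
    print(n)
    for b in blobs(d['img'],'amber'): print(b)
# dial ellipse in top
g=cv2.cvtColor(t['img'],cv2.COLOR_RGB2GRAY)
m=np.uint8((g>140)*255);m=cv2.morphologyEx(m,cv2.MORPH_CLOSE,np.ones((9,9)))
m=cv2.morphologyEx(m,cv2.MORPH_OPEN,cv2.getStructuringElement(cv2.MORPH_ELLIPSE,(35,35)))
c,_=cv2.findContours(m,cv2.RETR_EXTERNAL,cv2.CHAIN_APPROX_NONE)
for x in c:
    if 3000<cv2.contourArea(x)<9000:
        e=cv2.fitEllipse(x);print('ell',e)
        P=np.array([plane(t,p,0.036)[:2] for p in x[:,0].astype(float)])
        (cx,cy),r=cv2.minEnclosingCircle(P.astype(np.float32));A=np.c_[2*P,np.ones(len(P))];q=np.linalg.lstsq(A,(P**2).sum(1),rcond=None)[0]
        print('circ',cx,cy,r,q[:2],np.sqrt(q[2]+q[:2]@q[:2]))
a=t['img'][140:260,200:360];b=s['img'][150:290,140:330]
save('crops.png',np.hstack([cv2.resize(a,(400,300),interpolation=3),cv2.resize(b,(400,300),interpolation=3)]),1)
E
```

```text
top
(array([333.1, 241.6]), 78.0, (328, 237, 12, 10))
(array([250.2, 222.4]), 26.5, (247, 220, 7, 7))
(array([286.8, 205.8]), 29.5, (284, 203, 7, 7))
(array([240.6, 201.8]), 26.5, (238, 199, 6, 7))
(array([276.8, 185.2]), 26.5, (274, 182, 7, 7))
(array([254.1, 183.6]), 26.0, (251, 181, 7, 7))
scene
(array([158.9, 230.4]), 162.5, (153, 220, 13, 22))
(array([191. ,  66.1]), 271.0, (180, 50, 26, 31))
(array([91.3, 68.3]), 1391.5, (69, 44, 49, 51))
(array([169.7,  46. ]), 1829.0, (135, 19, 65, 72))
(array([143.1,   4.6]), 267.5, (125, 0, 35, 13))
ell ((282.2187194824219, 362.8140869140625), (48.202491760253906, 112.85673522949219), 104.61427307128906)
circ 0.09678512811660767 -0.04371261969208717 0.16561491787433624 [ 0.09806844 -0.03103897] 0.11476513779704228
ell ((44.0606575012207, 286.99334716796875), (75.20073699951172, 107.43558502197266), 85.52916717529297)
circ 0.30020493268966675 0.7589165568351746 0.1813199520111084 [0.29748793 0.75398148] 0.14791372347373508
ell ((263.3023986816406, 206.4259033203125), (81.27865600585938, 81.9047622680664), 132.10665893554688)
circ 0.576443612575531 0.0616513267159462 0.13627801835536957 [0.57292542 0.06022515] 0.130055992234257
```

View pics/crops.png

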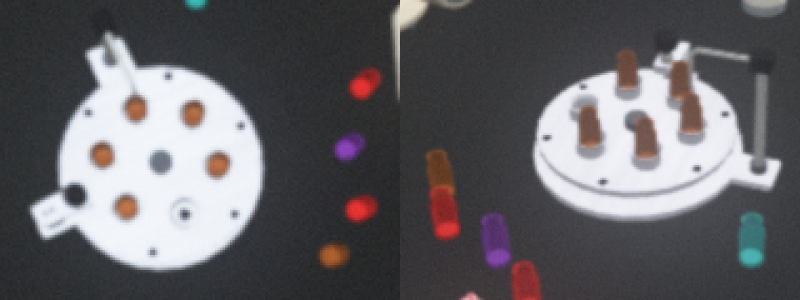

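The crop shows the amber loose vial (333,255) next to a red look-alike (360,208), and the empty cup with its dark floor at (184,212).

```bash
python3 - <<'E'
from m import *
t=get('top');s=get('scene')
def tri(d1,p1,d2,p2):
    o,v=ray(d1,p1);a,b=ray(d2,p2);k=np.linalg.lstsq(np.c_[v,-b],a-o,rcond=None)[0];return (o+k[0]*v+a+k[1]*b)/2,np.linalg.norm(o+k[0]*v-a-k[1]*b)
print('vial tri',tri(t,(333.1,241.6),s,(158.9,230.4)))
for p in [(250.2,222.4),(286.8,205.8),(240.6,201.8),(276.8,185.2),(254.1,183.6)]: print(plane(t,p,.092))
print('empty',plane(t,(200+184/2.5,140+212/2.5),.042), 'knob',plane(t,(230,218),.105))
w=optics.get_image('wrist');print({k:v for k,v in w.items() if k!='img'})
E
```

```text
vial tri (array([ 0.46392972, -0.16158624,  0.0279076 ]), np.float64(0.0001310592277613158))
[0.51287185 0.09802242 0.092     ]
[ 0.56517625 -0.01082683  0.092     ]
[0.57462491 0.12864134 0.092     ]
[0.62793654 0.02008908 0.092     ]
[0.63157337 0.08925839 0.092     ]
empty [0.51200248 0.02673092 0.042     ] knob [0.52333434 0.15764283 0.105     ]
{'camera_matrix': array([[267.55293294,   0.        , 258.99455986],
       [  0.        , 267.55293294, 187.97420808],
       [  0.        ,   0.        ,   1.        ]]), 'k1': -0.004421562116869467, 'hand_eye': array([[-5.02146373e-04, -9.51797693e-01, -3.06726098e-01,
         7.80522527e-02],
       [ 9.99999720e-01, -6.48212443e-04,  3.74343353e-04,
        -3.56644900e-04],
       [-5.55122814e-04, -3.06725825e-01,  9.51797752e-01,
        -1.20167028e-01],
       [ 0.00000000e+00,  0.00000000e+00,  0.00000000e+00,
         1.00000000e+00]])}
```

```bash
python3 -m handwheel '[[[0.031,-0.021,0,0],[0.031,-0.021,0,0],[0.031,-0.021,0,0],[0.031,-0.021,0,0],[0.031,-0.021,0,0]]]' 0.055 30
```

```text
refused: ROWS must be a list of rows, each a list of 4 numbers. Nothing was moved.
```

The error is about the shape of the input: a list of rows, each a list of 4 numbers. Fixing that and sending the same move.

```bash
python3 -m handwheel '[[0.031,-0.021,0,0],[0.031,-0.021,0,0],[0.031,-0.021,0,0],[0.031,-0.021,0,0],[0.031,-0.021,0,0]]' 0.055 30
python3 -m handwheel '[[0.031,-0.021,0,0],[0.031,-0.021,0,0],[0.031,-0.021,0,0],[0.031,-0.021,0,0],[0.031,-0.021,0,0]]'
python3 -m handwheel '[[0.031,-0.021,0,0],[0.031,-0.021,0,0],[0,0,0,-0.12],[0,0,0,-0.12],[0,0,0,-0.12]]'
python3 -m handwheel '[[0,0,0,-0.12],[0,0,0,-0.12],[0,0,0,-0.12],[0,0,0,-0.12],[0,0,0,-0.12]]'
python3 -m handwheel '[[0,0,0,-0.12],[0,0,0,-0.12],[0,0,0,-0.12],[0,0,0,-0.12],[0,0,0,-0.12]]'
python3 -m handwheel '[[0,0,0,-0.087],[0,0,0,0]]'
cat > look.py <<'E'
from m import *
import sys
s=readout.get_state();w=get('wrist');np.save('w.npy',w['img'])
M=Rq(s['ee_rot']);print('pos',s['position'],'xang',np.degrees(np.arctan2(M[1,0],M[0,0])),'zax',M[:,2],'q',s['qpos'].round(2),'t',s['clock'],'w',s['width'])
for b in blobs(w['img'],'amber'): print(b)
if len(sys.argv)>1: save(sys.argv[1],w['img'])
E
python3 look.py wr1.png
```

```text
clock: 0.77
position: [0.3191, -0.3773, 0.2533]
ee_rot: [0.0, 0.982, 0.189, 0.0]
contact_force: [-0.2, -0.9, -0.0]
width: 0.0549
gripper_force: 0.0
clock: 1.18
position: [0.4241, -0.222, 0.2536]
ee_rot: [0.0, 0.982, 0.189, 0.0]
contact_force: [-0.2, -0.5, -0.0]
width: 0.0549
gripper_force: 0.0
clock: 1.6
position: [0.4658, -0.1606, 0.2533]
ee_rot: [0.0, 0.931, 0.366, -0.0]
contact_force: [-0.2, -0.3, 0.4]
width: 0.0547
gripper_force: 0.0
clock: 2.02
position: [0.4654, -0.1616, 0.2533]
ee_rot: [0.0, 0.782, 0.624, 0.0]
contact_force: [-0.3, 0.5, -0.2]
width: 0.0547
gripper_force: 0.0
clock: 2.43
position: [0.4654, -0.1616, 0.2533]
ee_rot: [0.0, 0.563, 0.827, -0.0]
contact_force: [-0.8, -0.3, 0.4]
width: 0.0551
gripper_force: 0.0
clock: 2.6
position: [0.4654, -0.1616, 0.2533]
ee_rot: [0.0, 0.528, 0.849, -0.0]
contact_force: [0.1, 0.7, -0.0]
width: 0.0554
gripper_force: 0.0
pos [ 0.46538093 -0.16161123  0.25334092] xang 116.26055806669156 zax [ 1.15458789e-04 -1.09403109e-04 -9.99999987e-01] q [-0.48  0.15  1.67 -0.    1.32 -0.93] t 2.6 w 0.05538982776552465
(array([256.9, 163.6]), 485.0, (246, 150, 23, 29))
(array([477.3,  93.7]), 1183.0, (450, 81, 58, 26))
(array([408.9,  93.3]), 923.5, (387, 80, 46, 27))
(array([505.3,  33.7]), 311.5, (497, 19, 15, 29))
```

View pics/wr1.png

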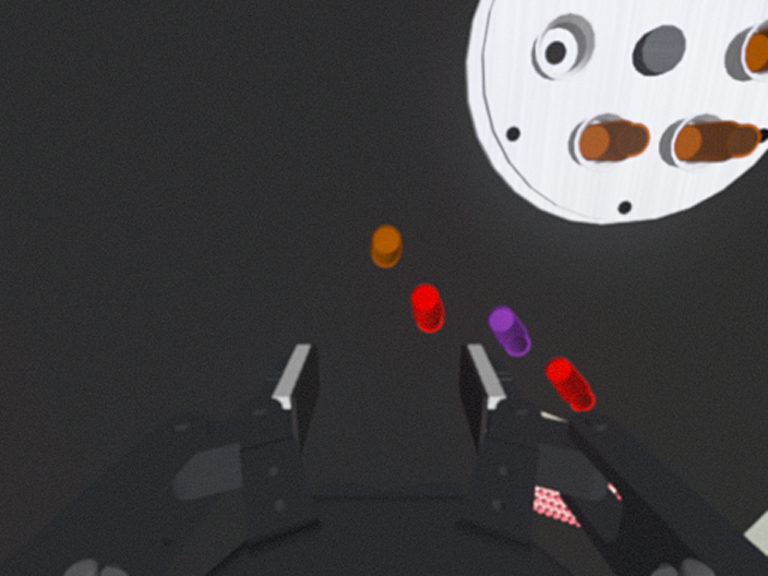

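The wrist view shows the amber vial with its base disc at (386,240), a red look-alike at (427,300), and the empty cup at (556,50).

```bash
cat > base.py <<'E'
from m import *
s=readout.get_state();w=get('wrist');hsv=cv2.cvtColor(w['img'],cv2.COLOR_RGB2HSV)
m=cv2.inRange(hsv,(6,150,160),(20,255,255))
c,_=cv2.findContours(m,cv2.RETR_EXTERNAL,cv2.CHAIN_APPROX_NONE)
for x in c:
    if cv2.contourArea(x)>60 and len(x)>8:
        e=cv2.fitEllipse(x);print('disc',np.round(e[0],1),np.round(e[1],1),'z0',plane(w,e[0],.002)[:2],'z.04',plane(w,e[0],.042)[:2])
g=cv2.cvtColor(w['img'],cv2.COLOR_RGB2GRAY)
for P in ((.464,-.162,.0),(.464,-.162,.058),(.5059,.027,.04),(.5705,.0588,.04)): print('proj',P,proj(w,P).round(1))
E
python3 base.py
```

```text
disc [257.  159.8] [14.9 15.7] z0 [ 0.46209736 -0.16241533] z.04 [ 0.45865632 -0.15471261]
disc [457.7  93.6] [14.4 20.7] z0 [0.66019817 0.03286875] z.04 [0.63542749 0.01954511]
disc [395.2  93.5] [16.9 20.4] z0 [ 0.58633326 -0.00326223] z.04 [ 0.56951566 -0.01269563]
disc [503.9  33.2] [13.9 22.3] z0 [0.66647455 0.11456305] z.04 [0.6410281  0.09244333]
proj (0.464, -0.162, 0.0) [258.4 159.8]
proj (0.464, -0.162, 0.058) [258.3 169.8]
proj (0.5059, 0.027, 0.04) [367.4  32.6]
proj (0.5705, 0.0588, 0.04) [432.4  32.6]
```

```bash
python3 -m handwheel '[[0,-0.002,0.03,0],[0,0,0.04,0],[0,0,0.04,0],[0,0,0.04,0],[0,0,0.03,0]]'
python3 -m handwheel '[[0,0,0.015,0],[0,0,0.011,0],[0,0,0,0]]'
python3 -m handwheel '[[0,0,0,0],[0,0,0,0],[0,0,0,0],[0,0,0,0]]' 0.02 25
python3 look.py
```

```text
clock: 3.12
position: [0.4623, -0.1619, 0.0709]
ee_rot: [-0.001, 0.529, 0.848, -0.0]
contact_force: [-0.4, -0.1, -0.6]
width: 0.0552
gripper_force: 0.0
clock: 3.37
position: [0.462, -0.1617, 0.0449]
ee_rot: [-0.003, 0.529, 0.848, -0.0]
contact_force: [-1.4, 0.3, -0.5]
width: 0.0549
gripper_force: 0.0
clock: 3.7
position: [0.4643, -0.1629, 0.0483]
ee_rot: [0.001, 0.529, 0.849, 0.0]
contact_force: [-0.1, -0.4, -1.0]
width: 0.0271
gripper_force: 24.9
pos [ 0.46430724 -0.16287288  0.04834705] xang 116.16591300535009 zax [ 0.0020787  -0.0011461  -0.99999718] q [-0.48  0.36  1.97 -0.    0.81 -0.94] t 3.7 w 0.027092873701221768
(array([259.1, 245.3]), 3671.0, (234, 200, 52, 90))
```

```bash
python3 -m handwheel '[[0,0,-0.02,0],[0,0,-0.035,0],[0,0,-0.035,0],[0,0,-0.035,0],[0.01,0.02,-0.03,0]]'
python3 -m handwheel '[[0.02,0.032,-0.017,0],[0.02,0.032,0,0],[0.02,0.032,0,0],[0.002,0.005,0,0],[0,0,0,0]]'
python3 look.py wr2.png
```

```text
clock: 4.17
position: [0.4759, -0.1466, 0.2052]
ee_rot: [0.001, 0.53, 0.848, -0.001]
contact_force: [1.0, -0.9, -0.1]
width: 0.027
gripper_force: 24.9
clock: 4.58
position: [0.5413, -0.0427, 0.2197]
ee_rot: [0.001, 0.527, 0.85, 0.0]
contact_force: [-0.9, -0.4, -0.9]
width: 0.0266
gripper_force: 25.0
pos [ 0.54133713 -0.0426966   0.21966312] xang 116.39239328393 zax [ 1.16867841e-03 -1.08670481e-04 -9.99999311e-01] q [-0.21  0.25  1.63  0.    1.26 -0.67] t 4.5833 w 0.02663313927701893
(array([259. , 245.5]), 3599.0, (234, 201, 52, 89))
(array([365.7, 168.2]), 864.5, (346, 152, 41, 33))
(array([295.4, 167.7]), 673.5, (281, 151, 29, 34))
(array([412.3, 104.7]), 1173.5, (387, 91, 52, 29))
(array([383.9,  30.1]), 1406.5, (359, 9, 52, 44))
(array([302. ,  29.7]), 1068.5, (285, 8, 35, 45))
```

View pics/wr2.png

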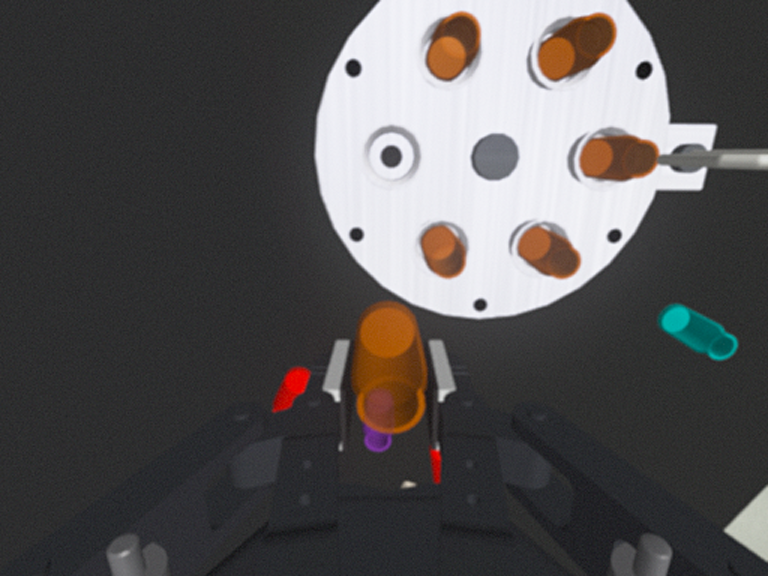

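The empty cup's floor hole is at (391,156), the hub at (495,157), and the held vial has its base disc at (387,330).

```bash
python3 - <<'E'
from m import *
s=readout.get_state();w=get('wrist');g=cv2.cvtColor(w['img'],cv2.COLOR_RGB2GRAY)
def cen(u,v,r,th):
    p=g[v-r:v+r+1,u-r:u+r+1];m=np.uint8(p<th)*255
    n,l,st,c=cv2.connectedComponentsWithStats(m);k=1+np.argmax(st[1:,4]);return c[k]+[u-r,v-r],st[k,4]
h,a=cen(261,104,9,110);c,b=cen(330,104,22,150);print(h,a,c,b)
H=plane(w,h,.04);C=plane(w,c,.041);d=C-H;print('hole',H,'hub',C,np.hypot(d[0],d[1]),np.degrees(np.arctan2(d[1],d[0])))
hv=cv2.cvtColor(w['img'],cv2.COLOR_RGB2HSV)
m=cv2.inRange(hv[195:240,230:290],(6,150,190),(20,255,255));n,l,st,cc=cv2.connectedComponentsWithStats(m);k=1+np.argmax(st[1:,4]);b=cc[k]+[230,195]
B=plane(w,b,s['position'][2]-.0473);print('base px',b,st[k],B,'tcp',s['position'])
M=Rq(s['ee_rot'])
print('tool delta cup-TCP',M.T@(H-s['position']),'cup-base',M.T@(H-B))
ph=np.arctan2(d[1],d[0]);print('knob',C[:2]+.113*np.array([-np.sin(ph),np.cos(ph)]))
E
```

```text
[262.25362319 103.02898551] 138 [331.44823067 103.31192661] 763
hole [0.50846413 0.02669149 0.04      ] hub [0.57459152 0.05906689 0.041     ] 0.07362741896682184 26.085967486609064Traceback (most recent call last):
  File "<stdin>", line 9, in <module>
    return _wrapfunc(a, 'argmax', axis=axis, out=out, **kwds)
    return bound(*args, **kwds)
ValueError: attempt to get argmax of an empty sequence
```

```bash
python3 -m handwheel '[[0.02,0,0,0],[0.037,0.001,0,0],[0.02,0,0,0],[0,0,0.03,0],[0,0,0.025,0]]'
python3 -m handwheel '[[0,0,0.02,0],[0,0,0.015,0],[0,0,0,0],[0,0,0,0]]'
python3 look.py wr3.png
```

```text
clock: 5.1
position: [0.5067, 0.0243, 0.1648]
ee_rot: [0.002, 0.529, 0.849, 0.0]
contact_force: [0.5, -0.7, -0.5]
width: 0.0269
gripper_force: 25.0
clock: 5.43
position: [0.5063, 0.0237, 0.1289]
ee_rot: [-0.001, 0.529, 0.848, -0.001]
contact_force: [-0.1, 0.3, -0.3]
width: 0.0269
gripper_force: 25.0
pos [0.50631627 0.02374188 0.12887335] xang 116.07954894650368 zax [-2.26248082e-03 -3.31872561e-04 -9.99997386e-01] q [-0.09  0.28  1.84 -0.    1.03 -0.54] t 5.4333 w 0.026873135723458664
(array([406.5, 286.7]), 1473.0, (374, 259, 63, 59))
(array([259. , 245.2]), 3393.5, (234, 201, 51, 87))
(array([472.3, 217.9]), 2812.0, (430, 188, 82, 60))
(array([323.4, 125.7]), 1820.0, (296, 105, 55, 44))
(array([437.9, 126. ]), 3021.5, (396, 104, 87, 45))
```

View pics/wr3.png

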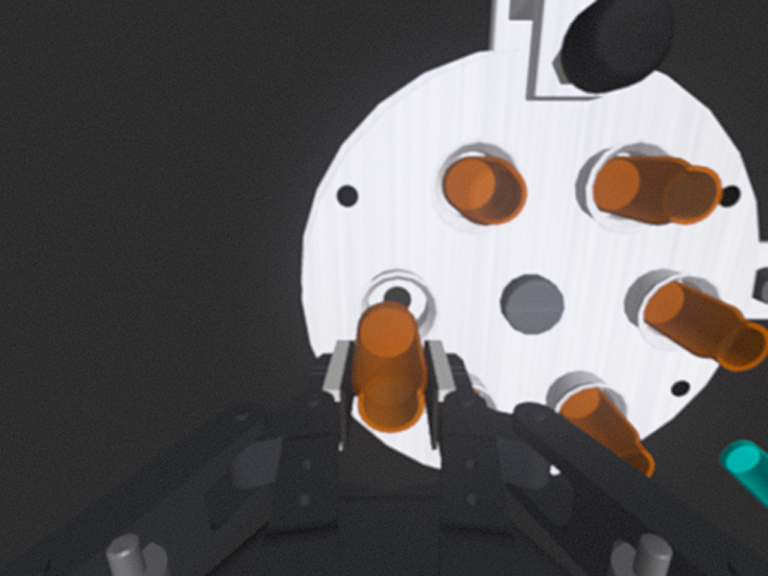

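The cup's floor hole is at (397,298), just above the held vial's base at (387,330), and the knob is at (618,45). The vial needs a small shift to the right.

```bash
python3 - <<'E'
from m import *
s=readout.get_state();w=get('wrist');p=s['position'];M=Rq(s['ee_rot'])
H=plane(w,(397/1.5,298/1.5),.04);C=plane(w,(532/1.5,304/1.5),.041);print('hole',H,'hub',C,H-C,'tcp',p)
for u in((263.5,198.7),(266,199)): print(plane(w,u,.04))
print('tool delta',M.T@(H-p))
# expected pixels of vial held exactly on axis: base centre and mouth centre
for zz in (.0483,-.0097): print(proj(w,p+M@np.array([0,0,zz])))
E
```

```text
hole [0.51031099 0.02731254 0.04      ] hub [0.57932099 0.05750219 0.041     ] [-0.06901    -0.03018965 -0.001     ] tcp [0.50734328 0.02388782 0.12980322]
[0.50944851 0.02685773 0.04      ]
[0.51144424 0.0275365  0.04      ]
tool delta [0.00181715 0.0041656  0.08980256]
[259.83166166 221.91772719]
[260.19765615 273.21749362]
```

```bash
python3 -m handwheel '[[0.002,0.0035,0,0],[0,0,0.012,0],[0,0,0.010,0],[0,0,0.010,0],[0,0,0,0]]'
python3 -m handwheel '[[0,0,0.005,0],[0,0,0.003,0],[0,0,0,0],[0,0,0,0]]'
```

```text
clock: 5.95
position: [0.5091, 0.0282, 0.096]
ee_rot: [-0.001, 0.528, 0.849, -0.001]
contact_force: [0.2, -1.2, -2.3]
width: 0.027
gripper_force: 25.4
clock: 6.28
position: [0.5094, 0.0282, 0.0891]
ee_rot: [-0.0, 0.528, 0.849, -0.0]
contact_force: [-0.2, -0.6, -0.6]
width: 0.0267
gripper_force: 25.4
```

```bash
python3 -m handwheel '[[0,0,0.0008,0],[0,0,0,0]]' 
python3 -m handwheel '[[0,0,0,0],[0,0,0,0],[0,0,0,0],[0,0,0,0]]' 0.045
python3 -m handwheel '[[0,0,-0.01,0],[0,0,-0.035,0],[0,0,-0.04,0],[0,0,-0.03,0],[0,0,0,0]]'
python3 look.py wr4.png
```

```text
clock: 6.45
position: [0.5096, 0.0282, 0.0887]
ee_rot: [0.0, 0.528, 0.849, -0.0]
contact_force: [-0.1, -1.7, -0.2]
width: 0.0267
gripper_force: 25.5
clock: 6.78
position: [0.5096, 0.0285, 0.0886]
ee_rot: [0.0, 0.529, 0.849, 0.0]
contact_force: [-0.9, 0.5, -0.1]
width: 0.045
gripper_force: 0.0
clock: 7.2
position: [0.5137, 0.0282, 0.2108]
ee_rot: [0.006, 0.528, 0.849, 0.003]
contact_force: [0.4, -0.6, -0.1]
width: 0.0452
gripper_force: 0.0
pos [0.51370263 0.02819372 0.21081306] xang 116.1876057038759 zax [ 0.01401194 -0.00103183 -0.9999013 ] q [-0.08  0.21  1.71  0.    1.21 -0.54] t 7.2 w 0.04524792099091309
(array([352.9, 238. ]), 886.5, (334, 217, 38, 42))
(array([285.8, 236.6]), 743.0, (273, 217, 25, 41))
(array([395.4, 182.2]), 1012.0, (372, 164, 47, 36))
(array([254.4, 180.7]), 642.5, (241, 163, 25, 35))
(array([367.7, 117.9]), 1025.0, (346, 104, 45, 29))
(array([291.8, 117.2]), 687.0, (276, 104, 32, 29))
```

View pics/wr4.png

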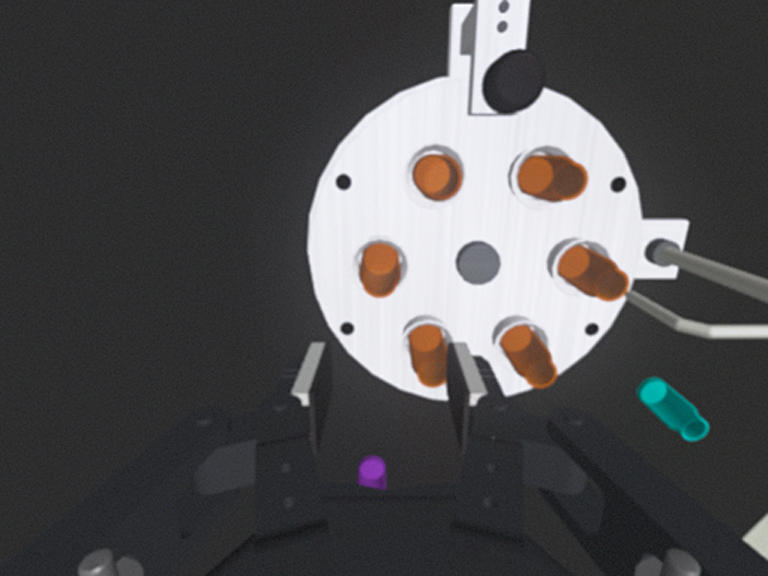

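The vial stands upright in its cup at (380,262), all six cups are filled, and the black knob is at (513,81).

```bash
python3 -m handwheel '[[0,0,0,0],[0,0,0,0]]' 0.06; cat > k.py <<'E'
from m import *
s=readout.get_state();w=get('wrist');p=s['position'];M=Rq(s['ee_rot'])
E=proj(w,(.521,.159,.098));u,v=E.round().astype(int);r=40
g=cv2.cvtColor(w['img'],cv2.COLOR_RGB2GRAY)
y0=max(v-r,0);x0=max(u-r,0);m=np.uint8(g[y0:v+r,x0:u+r]<60)*255
m=cv2.morphologyEx(m,cv2.MORPH_OPEN,np.ones((5,5)))
n,l,st,c=cv2.connectedComponentsWithStats(m)
print(E)
for k in range(1,n):
    q=c[k]+[x0,y0]
    K=plane(w,q,.098);print(q,st[k],K,'tool',(M.T@(K-p)).round(4))
C=plane(w,(478/1.5,262/1.5),.041);print('hub',C,'tcp',p)
E
python3 k.py
```

```text
clock: 7.42
position: [0.5086, 0.0285, 0.2027]
ee_rot: [-0.001, 0.529, 0.849, -0.0]
contact_force: [0.7, -0.5, -0.1]
width: 0.06
gripper_force: 0.0
[349.91003291  56.85537865]
[363.58137584  48.65645973] [  22    0   58   62 2384] [0.5272833  0.16838817 0.098     ] tool [0.1172 0.0787 0.1047]
hub [0.56468682 0.05980833 0.041     ] tcp [0.50861254 0.02845862 0.20270283]
```

```bash
python3 -m handwheel '[[0.011,0.023,0,0],[0.012,0.025,0,0],[0.011,0.022,0,0],[0,0,0,0],[0,0,0,0]]'
sed -i 's/r=40/r=26/' k.py; python3 k.py; python3 look.py wr5.png
```

```text
clock: 7.88
position: [0.557, 0.0904, 0.2017]
ee_rot: [-0.001, 0.528, 0.849, -0.001]
contact_force: [0.1, -0.3, 0.6]
width: 0.0599
gripper_force: 0.0
[257.75166131 103.84637124]
hub [0.61238012 0.12191367 0.041     ] tcp [0.5569819  0.0904018  0.20166063]
pos [0.55638113 0.08971613 0.20186071] xang 116.23709071983198 zax [-3.89701608e-03 -8.03101652e-04 -9.99992084e-01] q [ 0.04  0.29  1.61 -0.    1.24 -0.42] t 7.9333 w 0.059873405950722915
(array([294.1, 274. ]), 877.5, (281, 252, 27, 46))
(array([227.1, 273.5]), 873.0, (214, 251, 27, 46))
(array([332.6, 221. ]), 881.5, (315, 201, 35, 42))
(array([190.1, 218.7]), 834.5, (174, 199, 35, 41))
(array([300.3, 159.8]), 787.5, (285, 142, 32, 36))
(array([224.2, 158.9]), 753.0, (209, 141, 31, 36))
```

View pics/wr5.png

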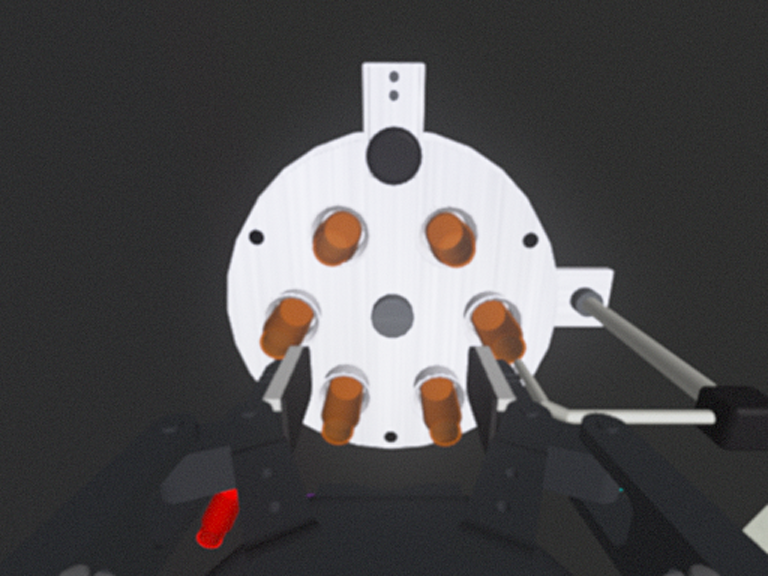

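The knob is at (394,156), about 78 mm along tool x and 3 mm along tool y from the TCP.

```bash
python3 -m handwheel '[[0.025,0.003,0,0],[0.030,0,0,0],[0.023,0,0,0],[0,0,0.03,0],[0,0,0,0]]'
python3 -m handwheel '[[0,0,0.03,0],[0,0,0.025,0],[0,0,0.015,0],[0,0,0.004,0],[0,0,0,0]]'
python3 -m handwheel '[[0,0,0,0],[0,0,0,0]]'
python3 -m handwheel '[[0,0,0,0],[0,0,0,0],[0,0,0,0],[0,0,0,0]]' 0.02 60
python3 look.py
```

```text
clock: 8.4
position: [0.5215, 0.1606, 0.1698]
ee_rot: [-0.003, 0.528, 0.849, -0.003]
contact_force: [-1.2, -1.0, -0.9]
width: 0.0602
gripper_force: 0.0
clock: 8.82
position: [0.5249, 0.1598, 0.0987]
ee_rot: [-0.001, 0.529, 0.849, -0.001]
contact_force: [0.4, -0.6, 0.7]
width: 0.0597
gripper_force: 0.0
clock: 8.98
position: [0.5268, 0.1608, 0.1009]
ee_rot: [0.001, 0.529, 0.849, 0.001]
contact_force: [0.4, 0.1, -0.1]
width: 0.06
gripper_force: 0.0
clock: 9.32
position: [0.5242, 0.1602, 0.1007]
ee_rot: [-0.001, 0.528, 0.849, -0.002]
contact_force: [-4.7, -2.6, 7.8]
width: 0.0283
gripper_force: 58.7
pos [0.524206   0.16020727 0.10068785] xang 116.23500996141269 zax [-0.00246643 -0.00204578 -0.99999487] q [ 0.17  0.37  1.78 -0.    0.99 -0.29] t 9.3167 w 0.02829775408119078
(array([358.5, 356.6]), 467.5, (339, 337, 38, 43))
(array([159.3, 356.9]), 534.0, (140, 336, 41, 45))
```

```bash
python3 -m handwheel '[[0,0,0,0],[0,0,-0.003,0],[0,0,-0.003,0],[0,0,0,0]]' - 90
python3 -m handwheel '[[0,0,-0.003,0],[0,0,-0.003,0],[0,0,-0.003,0],[0,0,0,0],[0,0,0,0]]'
```

```text
clock: 9.7
position: [0.5242, 0.1602, 0.1046]
ee_rot: [-0.001, 0.528, 0.849, -0.002]
contact_force: [-1.2, -3.6, -9.0]
width: 0.0269
gripper_force: 89.3
clock: 10.12
position: [0.5242, 0.1602, 0.1134]
ee_rot: [-0.001, 0.528, 0.849, -0.002]
contact_force: [-2.6, -4.8, -13.5]
width: 0.0271
gripper_force: 89.4
```

```bash
python3 -m handwheel '[[0,0,-0.002,0],[0,0,0,0],[0,0,0,0]]'
python3 -m handwheel '[[0,0,-0.0015,0],[0,0,0,0],[0,0,0,0]]'
```

```text
clock: 10.37
position: [0.5242, 0.1602, 0.1152]
ee_rot: [-0.001, 0.528, 0.849, -0.002]
contact_force: [-1.7, -5.5, -14.6]
width: 0.027
gripper_force: 89.5
clock: 10.62
position: [0.5242, 0.1602, 0.116]
ee_rot: [-0.001, 0.528, 0.849, -0.002]
contact_force: [-0.7, -5.1, -20.4]
width: 0.027
gripper_force: 92.0
```

```bash
python3 -m handwheel '[[0,0,0,0],[0,0,0,0],[0,0,0,0],[0,0,0,0],[0,0,0,0]]'
python3 - <<'E'
from m import *
t=get('scene');w=get('wrist');save('fin.png',np.hstack([cv2.resize(t['img'][150:290,140:330],(400,300)),cv2.resize(w['img'],(400,300))]),1)
E
```

```text
clock: 11.03
position: [0.5242, 0.1602, 0.116]
ee_rot: [-0.001, 0.528, 0.849, -0.002]
contact_force: [0.0, -4.9, -20.1]
width: 0.0273
gripper_force: 92.0
```

View pics/fin.png

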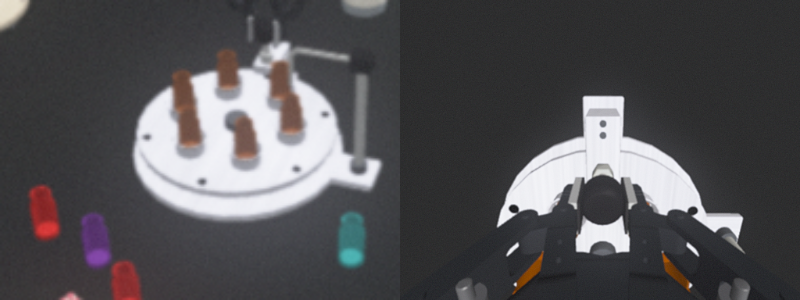

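All six vials stand in their cups, with the placed one at (183,92). The knob is held up between the fingers at (605,200), and the dial hasn't turned.

```bash
python3 -c "
from rig import ticket;print(ticket.sign_off())"
```

```text
the job is handed in; nothing more can be done
None
```

The vial stands upright and released in the cup that was empty (180°), and the gripper is holding the index plunger up at its stop, about 15 mm up with the spring and stop pulling back at about 20 N; the last picture shows the dial and the other vials in place, and the job was handed in at about 11 s, with no verdict returned.

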